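# Walk the press mould round to the fence

### The job

Turn the heavy graphite press mould on the glass bench until one of its two long plain sides faces the steel fence, and bring it up flush against the fence, centred on the yellow mark. Walk it round by pushing its two colour-capped ends by turns, the red end first and then the blue, with the fingers only: never grip or lift it, and keep it flat on the bench. Leave the tools and glassware round about where they are.

Things in the scene. Friction and masses are not known exactly. Their poses are not given: they have to be found in the camera images.
- mould: Loose oblong graphite press mould, about 1.4 kg, two round hollows on top, red cap on one end, blue on the other. 90 (its x) by 130 (its y) by 55 mm high, plain sides. Origin: centre of underside, below its centre of mass; red end at +y. The two long sides (+x, -x faces) are alike. Pushed along with about 5 to 12 N. Starts 50 to 90 degrees off, either way, centre 140 to 165 mm from the fence.
- red_end: Red end cap of the mould, fixed to it: 28 mm long, as wide and high as the mould (90 by 55 mm). Origin: bottom edge, middle of the mould's outer red end face (65 mm from the mould's centre). Same axes as the mould.
- blue_end: Blue end cap of the mould, fixed to it: 28 mm long, as wide and high as the mould (90 by 55 mm). Origin: bottom edge, middle of the mould's outer blue end face (65 mm from the mould's centre). Same axes as the mould.
- fence: Fixed straight steel fence, 320 mm long, 40 mm high, 12 mm thick with a low foot behind it, beyond the mould; a yellow stripe 12 mm wide marks its middle. Origin: at bench height in the working face, under the mark. y runs along the face, x points squarely into the fence, away from the robot. A flush mould has its centre 45 mm from the face (x = -0.045).
- paddle: Graphite paddle with a wooden handle, 245 mm long, 70 mm wide, 24 mm high, lying loose beside the work; leave it. Origin under its middle.
- tweezers: Steel tweezers, 170 mm long, lying loose; leave them. Origin under their middle.
- shears: Steel glass shears, 190 mm long, 80 mm wide, lying loose; leave them. Origin under their middle.
- frit_jar: Amber jar, 56 mm across, 75 mm high, loose; leave it. Origin under its centre.
- optic_ring: Brass ring, 64 mm across, 35 mm high, loose; leave it. Origin under its centre.
- paperweight: Green glass paperweight, 68 mm across, 52 mm high, loose; leave it. Origin under its centre.
- punty_rest: Wooden block, 40 by 50 by 30 mm high, loose; leave it. Origin under its centre.
Not all that is in view belongs to the job. Leave any green or pink look-alike of the mould alone.

How it is judged:
By the outcome, as a careful person would: the job done as asked, in the order asked, and still so for the second after the job is handed in, with the robot touching nothing.
It also fails if it takes over 72 s, if anything falls off the work surface, if the arm or the gripper's body presses on something with over 40 N, if the wrist force passes 120 N, or if a joint passes its speed limit or range.

### The arm

A 7-joint arm with a two-finger parallel gripper is mounted at the origin on the work surface. World frame = base frame: x ahead of the robot, y to its left, z up, the work surface at z = 0. Lengths are in m, angles in rad, forces in N, time in s.
With the tool pointing down it reaches from about 0.4 to 0.875 m from the base axis. Payload 6.5 kg.
Tool frame: the origin (TCP) lies at the very end of the fingers, on their centre line; the grasp point (between the pads) lies 19 mm behind it; z points along the fingers, y is the line along which they close (so a half turn about z gives the same grasp; the last joint's range is limited). The gripper opens to 85 mm and grips with 20 to 120 N. Pads are 22 mm wide; open, the fingers measure 114 mm over their backs; the gripper's body (76 mm by 85 mm) begins 54 mm behind the grasp point. The pads swing forward as they close: fully open they stand 13 mm farther back than shut.
Start: joints at [1.253, 0.536, -0.004, 1.538, 0.003, 1.067, -0.071], TCP at [0.162, -0.629, 0.231] pointing down, gripper open.
Joint ranges: [-2.7, 2.7], [-0.37, 2.16], [-1.27, 1.26], [0.24, 2.4], [-1.31, 4.45], [0.19, 1.91], [-2.76, 2.76]. Speed limits (rad/s): [2.39, 2.39, 3.14, 3.14, 3.14, 3.14, 3.14].

### API

Orientations are given as a unit quaternion [x, y, z, w].
In Python, from bench import robot, eyes, finish_job gives the robot as it stands.
- The arm moves only by the shell command python3 -m creep 'ROWS'. ROWS is a JSON object whose one key "plan" holds a list of rows, each an object of numbers: "wx", "wy", "wz": the turn, a rotation vector about the tool's x, y, z in degrees; "dx", "dy", "dz": the shift along the tool's x, y, z in cm; "fingers": the finger opening in cm, from 0 to 8.54. In form: {"plan": [{"wx": .., "wy": .., "wz": .., "dx": .., "dy": .., "dz": .., "fingers": ..}, ...]}. A call has 1 to 10 rows; each row is the pose to reach, as a shift and turn from the pose commanded when the call began, along the tool's axes at that moment; what a row does not reach only later rows make up. A row lasts 1/12 s, in which the tool goes at most 41.7 mm and 7.16 degrees, less where a joint would pass 70% of its speed; a pose out of reach is approached as far as the arm can. A call with a gripper value outside its range is refused whole. The fingers move at their own pace and stop on an object; the grip force is fixed at half the most. Time passes only in rows, so rows that repeat a pose let the fingers close. It gives the time, the measured TCP pose, the force, the opening and the grip force at its end, in the units of the state.
- robot.sense(): the state, without advancing time (a new reading comes with each control period).
- eyes.get_image(name): name is "side" or "top" or "wrist"; returns (picture, depth): 420x560x3 uint8, blue, green, red; 420x560 float32, m along the optical axis (not along the pixel's ray), 0 where there is no reading.
- eyes.get_calibration(name): a dict with "fx", "fy", "cx", "cy" (pixels), "dist_coeffs" ([k1, k2, p1, p2, k3] as OpenCV has them; the pictures are not rectified), "R" (3x3) and "t" (3): a world point X has camera coordinates R X + t; the wrist camera has in their place "hand_eye" (4x4, takes a point from camera to tool coordinates, whose origin is the TCP and whose axes are the flange's). Camera axes: x right, y down, z forward; pixel columns grow to the right and rows downward; lengths in m; the calibration is good to about 2 mm. A picture is of the moment at which its call begins: read the wrist's pose just before it. get_calibration takes no time and is no camera call.
- finish_job(): hands the job in; it is judged then, once.
The state is a dict: "time_s": time; "qpos": joint angles; "qd": joint speeds; "joint_torque": joint torques, N m; "tool_pos": TCP position; "tool_rot": TCP orientation; "wrist_force": force on the tool from outside, world axes, zero at the start; "torque": the same for the moment, N m; "width": finger opening in m; "gripper_force": force on a finger pad.
Only numpy, scipy, OpenCV 4.12 (cv2) and the standard library are available. Lean on these libraries where they do the work, as an engineer would, in place of code of your own. Each camera call takes 0.05 s, during which the arm holds its last target. There are 200 camera calls.

## Working session

There is one attempt and no reset: what is moved stays moved. The work goes in short steps, Python scripts to look and compute and a shell command to move; the robot and the scene stay as the last step left them, time stands still between calls to the robot, and variables do not carry over. Pictures are saved under pics/ and viewed, at most 10 in all, crops included, and the job is handed in when it is done.

```bash
mkdir -p pics; ls; python3 - <<'E'
from bench import robot, eyes
import cv2,numpy as np
s=robot.sense();print(s['time_s'],s['tool_pos'],s['tool_rot'],s['width'])
for n in('top','side'):
    p,d=eyes.get_image(n);cv2.imwrite(f'pics/{n}0.png',p);np.save(f'pics/{n}0.npy',d)
    c=eyes.get_calibration(n);print(n,{k:np.round(v,4).tolist() for k,v in c.items()if k!='name'})
E
```

```text
pics
0.0 [ 0.16175783 -0.62888896  0.23038542] [ 9.92080315e-01  1.25602020e-01 -1.78464467e-04 -8.66102373e-04] 0.08612189474516356
top {'fx': 481.3062, 'fy': 481.3062, 'cx': 270.9988, 'cy': 220.296, 'dist_coeffs': [-0.0059, 0.0, 0.0, 0.0, 0.0], 'R': [[0.0141, -0.9998, 0.0116], [-0.9894, -0.0157, -0.1445], [0.1446, -0.0094, -0.9894]], 't': [0.0123, 0.519, 1.0916]}
side {'fx': 525.2337, 'fy': 525.2337, 'cx': 273.2532, 'cy': 208.2098, 'dist_coeffs': [-0.2066, 0.0, 0.0, 0.0, 0.0], 'R': [[-0.9592, -0.2824, 0.0163], [-0.1909, 0.6036, -0.7741], [0.2087, -0.7456, -0.6329]], 't': [0.5265, 0.1174, 1.3481]}
```

View pics/top0.png

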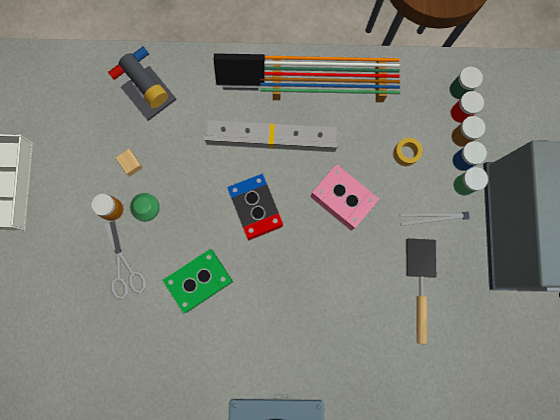

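```bash
cat > h.py <<'E'
import cv2,numpy as np
from bench import robot,eyes
from scipy.spatial.transform import Rotation as Rn
def cloud(n,p=None,d=None):
    if p is None:p,d=eyes.get_image(n)
    c=eyes.get_calibration(n);K=np.array([[c['fx'],0,c['cx']],[0,c['fy'],c['cy']],[0,0,1]])
    v,u=np.mgrid[:420,:560];uv=np.stack([u,v],-1).reshape(-1,1,2).astype(float)
    xy=cv2.undistortPoints(uv,K,np.array(c['dist_coeffs'])).reshape(420,560,2)
    P=np.dstack([xy*d[...,None],d]);R=np.array(c['R']);t=np.array(c['t'])
    return p,(P-t)@R, d>0
def hsv(p):
    h=cv2.cvtColor(p,cv2.COLOR_BGR2HSV).astype(int);return h[...,0],h[...,1],h[...,2]
def mould(p,X,ok,near=None):
    """red/blue cap tops -> centre, direction blue->red"""
    h,s,v=hsv(p);z=X[...,2]
    reg=ok&(z>.045)&(z<.066)&(X[...,0]>.3)&(X[...,0]<.72)&(abs(X[...,1])<.25)
    r=X[reg&((h<6)|(h>174))&(s>170)&(v>90)];b=X[reg&(h>100)&(h<125)&(s>120)&(v>60)]
    fits=[cv2.minAreaRect((q[:,:2]*1000).astype(np.float32)) for q in(r,b)]
    rc,bc=[np.array(f[0])/1000 for f in fits]
    a=rc-bc;return (rc+bc)/2,np.degrees(np.arctan2(a[1],a[0])),rc,bc,len(r),len(b),fits
# fence frame filled in after measuring
E
python3 - <<'E'
from h import *
p=cv2.imread('pics/top0.png');d=np.load('pics/top0.npy');p,X,ok=cloud('top',p,d)
for f in mould(p,X,ok):print(f)
print('bench z',np.median(X[300:330,250:350,2]))
# fence: top region
sub=np.zeros_like(ok);sub[112:160,195:350]=1
m=sub&(X[...,2]>.032)&(X[...,2]<.05)&ok;q=X[m];print('fence n',len(q),'zmed',np.median(q[:,2]),q[:,:2].min(0),q[:,:2].max(0))
r=cv2.minAreaRect((q[:,:2]*1000).astype(np.float32));print(r,cv2.boxPoints(r))
h,s,v=hsv(p);y=m&(h>20)&(h<33)&(s>150);print('mark',X[y].mean(0),y.sum())
for n,(u,w) in dict(paddle=(421,258),tweez=(440,217),shears=(118,250),jar=(108,208),ring=(408,152),pw=(145,207),rest=(128,161),green=(198,281),pink=(345,197),pinkL=(312,195)).items():print(n,np.round(X[w,u],3))
cv2.imwrite('pics/c0.png',cv2.resize(p[100:300,170:390],None,fx=2.7,fy=2.7,interpolation=cv2.INTER_CUBIC))
E
```

```text
[0.55099307 0.05860442]
-157.32286409765354
[0.50436108 0.0391197 ]
[0.59762506 0.07808914]
427
400
[((504.361083984375, 39.11969757080078), (28.929094314575195, 87.28173065185547), 22.914873123168945), ((597.6250610351562, 78.08914184570312), (29.09585189819336, 87.90725708007812), 22.272104263305664)]
bench z 0.00038871682160424004
fence n 771 zmed 0.0401066682755878 [ 0.69639655 -0.13352167] [0.72166844 0.18140919]
((710.5640869140625, 24.021453857421875), (315.3390197753906, 16.95144271850586), 87.60730743408203) [[ 695.51337 -133.15674]
 [ 712.45    -133.86444]
 [ 725.6148   181.19965]
 [ 708.67816  181.90735]]
mark [0.70981155 0.02409166 0.04157376] 29
paddle [ 0.437 -0.338  0.016]
tweez [ 0.538 -0.391  0.003]
shears [0.446 0.382 0.01 ]
jar [0.535 0.39  0.077]
ring [ 0.702 -0.319 -0.003]
pw [0.544 0.314 0.046]
rest [0.657 0.364 0.034]
green [0.355 0.031 1.155]
pink [ 0.574 -0.151  0.055]
pinkL [ 0.581 -0.076  0.036]
```

View pics/c0.png

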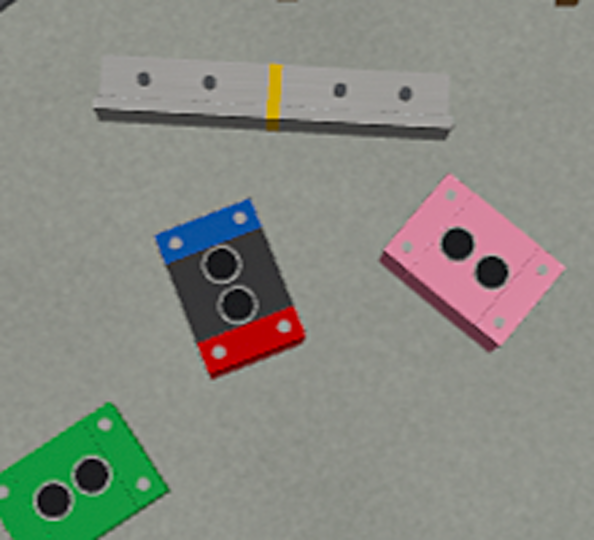

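The mould is at (255,206), with its blue cap at (246,186) and red cap at (264,228). Things that could be mistaken for it are the green block at (198,281), the pink block at (345,197) and a red/blue gadget at (142,80). The crop shows graphite with red and blue caps, so I choose (255,206). It needs about +65° CCW, and its left (+y) long face will end up facing the robot.

```bash
python3 -m creep '{"plan":[{"wx":0,"wy":0,"wz":14.43,"dx":36,"dy":-24.7,"dz":0,"fingers":0},{"wx":0,"wy":0,"wz":14.43,"dx":36,"dy":-24.7,"dz":0,"fingers":0},{"wx":0,"wy":0,"wz":14.43,"dx":36,"dy":-24.7,"dz":0,"fingers":0},{"wx":0,"wy":0,"wz":14.43,"dx":36,"dy":-24.7,"dz":0,"fingers":0},{"wx":0,"wy":0,"wz":14.43,"dx":36,"dy":-24.7,"dz":0,"fingers":0},{"wx":0,"wy":0,"wz":14.43,"dx":36,"dy":-24.7,"dz":0,"fingers":0},{"wx":0,"wy":0,"wz":14.43,"dx":36,"dy":-24.7,"dz":0,"fingers":0},{"wx":0,"wy":0,"wz":14.43,"dx":36,"dy":-24.7,"dz":0,"fingers":0},{"wx":0,"wy":0,"wz":14.43,"dx":36,"dy":-24.7,"dz":0,"fingers":0},{"wx":0,"wy":0,"wz":14.43,"dx":36,"dy":-24.7,"dz":0,"fingers":0}]}'
```

```text
time_s: 0.93
tool_pos: [0.4367, -0.3137, 0.2312]
tool_rot: [1.0, -0.0, -0.0, -0.0]
wrist_force: [0.6, -0.9, -1.1]
width: 0.0001
gripper_force: 0.0
```

```bash
python3 -m creep '{"plan":[{"wx":0,"wy":0,"wz":0,"dx":3.7,"dy":-42.1,"dz":0,"fingers":0},{"wx":0,"wy":0,"wz":0,"dx":3.7,"dy":-42.1,"dz":0,"fingers":0},{"wx":0,"wy":0,"wz":0,"dx":3.7,"dy":-42.1,"dz":0,"fingers":0},{"wx":0,"wy":0,"wz":0,"dx":3.7,"dy":-42.1,"dz":0,"fingers":0},{"wx":0,"wy":0,"wz":0,"dx":3.7,"dy":-42.1,"dz":0,"fingers":0},{"wx":0,"wy":0,"wz":0,"dx":3.7,"dy":-42.1,"dz":0,"fingers":0},{"wx":0,"wy":0,"wz":0,"dx":3.7,"dy":-42.1,"dz":0,"fingers":0},{"wx":0,"wy":0,"wz":0,"dx":3.7,"dy":-42.1,"dz":0,"fingers":0},{"wx":0,"wy":0,"wz":0,"dx":3.7,"dy":-42.1,"dz":0,"fingers":0},{"wx":0,"wy":0,"wz":0,"dx":3.7,"dy":-42.1,"dz":0,"fingers":0}]}'; python3 - <<'E'
from h import *
p=cv2.imread('pics/top0.png');d=np.load('pics/top0.npy');p,X,ok=cloud('top',p,d)
for n,(u,w) in dict(gTop=(212,251),gR=(230,280)).items():print(n,np.round(X[w,u],3))
h,s,v=hsv(p)
g=ok&(h>50)&(h<75)&(s>120)&(X[...,2]>.03)&(X[...,2]<.07)&(X[...,0]<.5);print(cv2.boxPoints(cv2.minAreaRect((X[g][:,:2]*1000).astype(np.float32))))
g=ok&(h>160)&(h<178)&(s>60)&(s<150)&(X[...,2]>.045)&(X[...,2]<.07);print(cv2.boxPoints(cv2.minAreaRect((X[g][:,:2]*1000).astype(np.float32))))
E
```

```text
time_s: 1.77
tool_pos: [0.472, 0.1013, 0.2312]
tool_rot: [1.0, -0.0, -0.0, 0.0]
wrist_force: [1.3, 0.7, -0.1]
width: -0.0003
gripper_force: 0.0
gTop [0.443 0.154 0.056]
gR [0.378 0.111 0.052]
[[302.11304 213.41473]
 [375.66254 106.59103]
 [450.1183  157.85477]
 [376.5688  264.67847]]
[[ 490.16452 -159.52344]
 [ 561.38245 -236.68219]
 [ 917.44885   91.96912]
 [ 846.23096  169.12787]]
```

```bash
python3 -m creep '{"plan":[{"wx":0,"wy":0,"wz":0,"dx":0,"dy":-1.2,"dz":4,"fingers":0},{"wx":0,"wy":0,"wz":0,"dx":0,"dy":-1.2,"dz":8,"fingers":0},{"wx":0,"wy":0,"wz":0,"dx":0,"dy":-1.2,"dz":12,"fingers":0},{"wx":0,"wy":0,"wz":0,"dx":0,"dy":-1.2,"dz":16,"fingers":0},{"wx":0,"wy":0,"wz":0,"dx":0,"dy":-1.2,"dz":20,"fingers":0},{"wx":0,"wy":0,"wz":0,"dx":0,"dy":-1.2,"dz":21.3,"fingers":0},{"wx":0,"wy":0,"wz":0,"dx":0,"dy":-1.2,"dz":21.3,"fingers":0},{"wx":0,"wy":0,"wz":0,"dx":0.7,"dy":0.0,"dz":21.3,"fingers":0},{"wx":0,"wy":0,"wz":0,"dx":0.9,"dy":0.6,"dz":21.3,"fingers":0}]}'
```

```text
time_s: 2.52
tool_pos: [0.4826, 0.093, 0.019]
tool_rot: [1.0, -0.0, 0.001, -0.0]
wrist_force: [-5.4, 4.8, -1.2]
width: -0.0001
gripper_force: 3.1
```

```bash
python3 -m creep '{"plan":[{"wx":0,"wy":0,"wz":0,"dx":-0.1,"dy":0.7,"dz":0,"fingers":0},{"wx":0,"wy":0,"wz":0,"dx":-0.2,"dy":1.4,"dz":0,"fingers":0},{"wx":0,"wy":0,"wz":0,"dx":-0.2,"dy":2.2,"dz":0,"fingers":0},{"wx":0,"wy":0,"wz":0,"dx":-0.2,"dy":2.9,"dz":0,"fingers":0},{"wx":0,"wy":0,"wz":0,"dx":-0.1,"dy":3.6,"dz":0,"fingers":0},{"wx":0,"wy":0,"wz":0,"dx":0,"dy":4.4,"dz":0,"fingers":0},{"wx":0,"wy":0,"wz":0,"dx":0.2,"dy":5.1,"dz":0,"fingers":0},{"wx":0,"wy":0,"wz":0,"dx":0.4,"dy":5.8,"dz":0,"fingers":0},{"wx":0,"wy":0,"wz":0,"dx":0.7,"dy":6.5,"dz":0,"fingers":0},{"wx":0,"wy":0,"wz":0,"dx":0.9,"dy":7.1,"dz":0,"fingers":0}]}'
cat >> h.py <<'E'
FO=np.array([.703,.0239]);FY=np.radians(-2.4);FR=np.array([[np.cos(FY),np.sin(FY)],[-np.sin(FY),np.cos(FY)]])
def see(save=None):
    p,X,ok=cloud('top')
    if save:cv2.imwrite(f'pics/{save}.png',p[60:300,130:430].repeat(2,0).repeat(2,1))
    c,ang,rc,bc,nr,nb,f=mould(p,X,ok)
    ang-=-2.4-90
    fc=FR@(c-FO);s=robot.sense()
    print('t %.2f centre w'%s['time_s'],np.round(c,4),'fence mm',np.round(fc*1000,1),'yaw err %.1f'%ang,'red',np.round(rc,3),'blue',np.round(bc,3),nr,nb,'sep %.4f'%np.linalg.norm(rc-bc),[np.round(g[1]) for g in f])
    print('tcp',np.round(s['tool_pos'],4),'F',np.round(s['wrist_force'],1))
E
python3 -c "from h import *;see()"
```

```text
time_s: 3.35
tool_pos: [0.4897, 0.0222, 0.0186]
tool_rot: [1.0, 0.0, -0.0, -0.0]
wrist_force: [-2.5, 4.7, 0.7]
width: -0.0
gripper_force: 2.0
t 3.40 centre w [0.2903 0.0397] fence mm [-413.    -1.5] yaw err -79.8 red [0. 0.] blue [0.581 0.079] 0 231 sep 0.5861 [array([0., 0.]), array([28., 90.])]
tcp [0.4902 0.0205 0.0185] F [-2.5  2.8  1.1]
```

```bash
cat >> h.py <<'E'
def caps(n,save=None):
    p,X,ok=cloud(n)
    if save:cv2.imwrite(f'pics/{save}.png',p)
    h,s,v=hsv(p);z=X[...,2]
    reg=ok&(z>.047)&(z<.063)&(X[...,0]>.3)&(X[...,0]<.72)&(abs(X[...,1])<.2)
    return X[reg&((h<6)|(h>174))&(s>150)&(v>70)],X[reg&(h>100)&(h<125)&(s>120)&(v>50)]
def see(save=None,cams=('top','side')):
    s=robot.sense();print('t %.2f tcp'%s['time_s'],np.round(s['tool_pos'],4),'F',np.round(s['wrist_force'],1))
    for n in cams:
        q=caps(n,save and save+n);out=[]
        for k in q:
            if len(k)<20:out.append(None);continue
            (x,y),(w,h),a=cv2.minAreaRect((k[:,:2]*1000).astype(np.float32))
            if w<h:a+=90   # direction of long side of cap = mould x
            out.append((np.array([x,y])/1000,(a+2.4+90)%180-90,max(w,h),min(w,h),len(k)))
        for nm,o in zip(('red','blue'),out):
            if o:print(n,nm,np.round(o[0],4),'yaw err of cap %.1f'%o[1],'size %.0f %.0f n%d'%o[2:])
        if all(out):
            c=(out[0][0]+out[1][0])/2;a=out[0][0]-out[1][0]
            print(n,'CENTRE',np.round(c,4),'fence mm',np.round(FR@(c-FO)*1000,1),'yawerr %.1f'%(np.degrees(np.arctan2(a[1],a[0]))+92.4),'sep %.4f'%np.linalg.norm(a))
E
python3 -c "from h import *;see('a')"
```

```text
t 3.40 tcp [0.4902 0.0205 0.0185] F [-2.5  2.8  1.1]
top blue [0.5805 0.0795] yaw err of cap -24.9 size 91 27 n243
side red [ 0.5476 -0.0189] yaw err of cap -25.4 size 69 30 n129
side blue [0.5788 0.0793] yaw err of cap -24.9 size 93 34 n283
side CENTRE [0.5632 0.0302] fence mm [-140.     0.5] yawerr -15.2 sep 0.1031
```

View pics/aside.png

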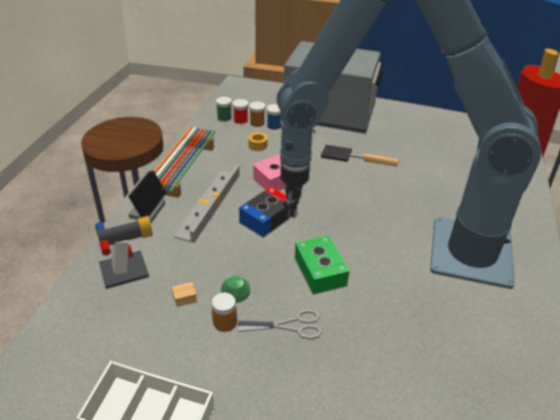

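```bash
python3 -m creep '{"plan":[{"wx":0,"wy":0,"wz":0,"dx":0.3,"dy":1.0,"dz":0,"fingers":0},{"wx":0,"wy":0,"wz":0,"dx":0.8,"dy":1.9,"dz":0,"fingers":0},{"wx":0,"wy":0,"wz":0,"dx":1.3,"dy":2.7,"dz":0,"fingers":0},{"wx":0,"wy":0,"wz":0,"dx":1.8,"dy":3.4,"dz":0,"fingers":0},{"wx":0,"wy":0,"wz":0,"dx":2.4,"dy":4.0,"dz":0,"fingers":0},{"wx":0,"wy":0,"wz":0,"dx":3.0,"dy":4.5,"dz":0,"fingers":0},{"wx":0,"wy":0,"wz":0,"dx":3.6,"dy":5.0,"dz":0,"fingers":0},{"wx":0,"wy":0,"wz":0,"dx":4.3,"dy":5.5,"dz":0,"fingers":0},{"wx":0,"wy":0,"wz":0,"dx":4.9,"dy":5.7,"dz":0,"fingers":0}]}'
python3 -c "from h import *;see()"
```

```text
time_s: 4.25
tool_pos: [0.5389, -0.0363, 0.0179]
tool_rot: [1.0, -0.001, -0.001, 0.001]
wrist_force: [-5.8, -0.7, 1.0]
width: -0.0
gripper_force: 2.9
t 4.25 tcp [ 0.5389 -0.0363  0.0179] F [-5.8 -0.7  1. ]
top blue [0.5673 0.0639] yaw err of cap 20.0 size 90 29 n432
side red [ 0.6044 -0.034 ] yaw err of cap 19.9 size 72 30 n135
side blue [0.5679 0.0615] yaw err of cap 21.2 size 85 39 n278
side CENTRE [0.5861 0.0138] fence mm [-116.4  -15. ] yawerr 23.3 sep 0.1023
```

```bash
python3 -m creep '{"plan":[{"wx":0,"wy":0,"wz":0,"dx":-2.5,"dy":0,"dz":0,"fingers":0},{"wx":0,"wy":0,"wz":0,"dx":-5,"dy":0,"dz":0,"fingers":0},{"wx":0,"wy":0,"wz":0,"dx":-5,"dy":-4,"dz":0,"fingers":0},{"wx":0,"wy":0,"wz":0,"dx":-5,"dy":-7.6,"dz":0,"fingers":0},{"wx":0,"wy":0,"wz":0,"dx":-4.1,"dy":-7.8,"dz":0,"fingers":0},{"wx":0,"wy":0,"wz":0,"dx":-3.2,"dy":-8,"dz":0,"fingers":0}]}'
python3 -m creep '{"plan":[{"wx":0,"wy":0,"wz":0,"dx":0.8,"dy":-0.6,"dz":0,"fingers":0},{"wx":0,"wy":0,"wz":0,"dx":1.3,"dy":-1.1,"dz":0,"fingers":0},{"wx":0,"wy":0,"wz":0,"dx":1.8,"dy":-1.6,"dz":0,"fingers":0},{"wx":0,"wy":0,"wz":0,"dx":2.4,"dy":-2.1,"dz":0,"fingers":0},{"wx":0,"wy":0,"wz":0,"dx":3.0,"dy":-2.5,"dz":0,"fingers":0},{"wx":0,"wy":0,"wz":0,"dx":3.6,"dy":-2.8,"dz":0,"fingers":0},{"wx":0,"wy":0,"wz":0,"dx":4.3,"dy":-3.2,"dz":0,"fingers":0},{"wx":0,"wy":0,"wz":0,"dx":5.0,"dy":-3.5,"dz":0,"fingers":0}]}'
python3 -c "from h import *;see()"
```

```text
time_s: 4.85
tool_pos: [0.509, 0.0485, 0.0189]
tool_rot: [1.0, 0.002, 0.001, -0.001]
wrist_force: [0.1, -0.7, -0.1]
width: -0.0001
gripper_force: 0.0
time_s: 5.52
tool_pos: [0.5562, 0.0783, 0.0177]
tool_rot: [1.0, -0.001, -0.002, 0.001]
wrist_force: [-6.3, -0.9, 3.0]
width: -0.0
gripper_force: 2.9
t 5.52 tcp [0.5562 0.0783 0.0177] F [-6.3 -0.9  3. ]
top red [ 0.6065 -0.0303] yaw err of cap -8.2 size 65 28 n254
side red [ 0.551  -0.0234] yaw err of cap 88.5 size 31 9 n24
side blue [0.6118 0.0705] yaw err of cap -11.5 size 90 34 n230
side CENTRE [0.5814 0.0235] fence mm [-121.5   -5.5] yawerr -30.5 sep 0.1119
```

```bash
python3 -m creep '{"plan":[{"wx":0,"wy":0,"wz":0,"dx":-2.2,"dy":0,"dz":0,"fingers":0},{"wx":0,"wy":0,"wz":0,"dx":-4.6,"dy":0,"dz":0,"fingers":0},{"wx":0,"wy":0,"wz":0,"dx":-4.6,"dy":4,"dz":0,"fingers":0},{"wx":0,"wy":0,"wz":0,"dx":-4.6,"dy":8,"dz":0,"fingers":0},{"wx":0,"wy":0,"wz":0,"dx":-4.0,"dy":9.2,"dz":0,"fingers":0},{"wx":0,"wy":0,"wz":0,"dx":-2.8,"dy":9.3,"dz":0,"fingers":0}]}'
python3 -m creep '{"plan":[{"wx":0,"wy":0,"wz":0,"dx":0.6,"dy":0.5,"dz":0,"fingers":0},{"wx":0,"wy":0,"wz":0,"dx":1.1,"dy":1.0,"dz":0,"fingers":0},{"wx":0,"wy":0,"wz":0,"dx":1.7,"dy":1.4,"dz":0,"fingers":0},{"wx":0,"wy":0,"wz":0,"dx":2.3,"dy":1.8,"dz":0,"fingers":0},{"wx":0,"wy":0,"wz":0,"dx":3.0,"dy":2.2,"dz":0,"fingers":0},{"wx":0,"wy":0,"wz":0,"dx":3.6,"dy":2.5,"dz":0,"fingers":0},{"wx":0,"wy":0,"wz":0,"dx":4.2,"dy":2.8,"dz":0,"fingers":0},{"wx":0,"wy":0,"wz":0,"dx":4.8,"dy":3.0,"dz":0,"fingers":0}]}'
python3 -c "from h import *;see()"
```

```text
time_s: 6.12
tool_pos: [0.5288, -0.0197, 0.0182]
tool_rot: [1.0, -0.004, -0.0, 0.002]
wrist_force: [-0.3, -0.0, -0.1]
width: -0.0
gripper_force: 0.0
time_s: 6.78
tool_pos: [0.5749, -0.0428, 0.0177]
tool_rot: [1.0, 0.0, -0.003, 0.0]
wrist_force: [-8.0, -0.7, 5.8]
width: 0.0
gripper_force: 3.9
t 6.78 tcp [ 0.5749 -0.0428  0.0177] F [-8.  -0.7  5.8]
top blue [0.6097 0.0667] yaw err of cap 14.2 size 90 28 n417
side red [ 0.6376 -0.031 ] yaw err of cap 13.6 size 77 33 n143
side blue [0.6067 0.0652] yaw err of cap 13.6 size 88 38 n287
side CENTRE [0.6221 0.0171] fence mm [-80.5 -10.2] yawerr 20.2 sep 0.1010
```

```bash
python3 -m creep '{"plan":[{"wx":0,"wy":0,"wz":0,"dx":-2.3,"dy":0,"dz":0,"fingers":0},{"wx":0,"wy":0,"wz":0,"dx":-4.6,"dy":0,"dz":0,"fingers":0},{"wx":0,"wy":0,"wz":0,"dx":-4.6,"dy":-4,"dz":0,"fingers":0},{"wx":0,"wy":0,"wz":0,"dx":-4.6,"dy":-8,"dz":0,"fingers":0},{"wx":0,"wy":0,"wz":0,"dx":-4.0,"dy":-9.4,"dz":0,"fingers":0},{"wx":0,"wy":0,"wz":0,"dx":-2.7,"dy":-9.6,"dz":0,"fingers":0}]}'
python3 -m creep '{"plan":[{"wx":0,"wy":0,"wz":0,"dx":0.6,"dy":-0.5,"dz":0,"fingers":0},{"wx":0,"wy":0,"wz":0,"dx":1.2,"dy":-1.0,"dz":0,"fingers":0},{"wx":0,"wy":0,"wz":0,"dx":1.8,"dy":-1.4,"dz":0,"fingers":0},{"wx":0,"wy":0,"wz":0,"dx":2.4,"dy":-1.8,"dz":0,"fingers":0},{"wx":0,"wy":0,"wz":0,"dx":3.0,"dy":-2.2,"dz":0,"fingers":0},{"wx":0,"wy":0,"wz":0,"dx":3.7,"dy":-2.5,"dz":0,"fingers":0}]}'
python3 -c "from h import *;see()"
```

```text
time_s: 7.38
tool_pos: [0.5496, 0.0598, 0.0186]
tool_rot: [1.0, 0.004, 0.0, -0.002]
wrist_force: [0.2, -0.6, 0.0]
width: 0.0001
gripper_force: 0.0
time_s: 7.88
tool_pos: [0.5853, 0.0775, 0.0177]
tool_rot: [1.0, -0.0, -0.002, 0.001]
wrist_force: [-8.2, -0.1, 4.9]
width: 0.0001
gripper_force: 3.6
t 7.88 tcp [0.5853 0.0775 0.0177] F [-8.2 -0.1  4.9]
top red [ 0.6411 -0.0316] yaw err of cap -4.1 size 65 27 n243
side red [ 0.6281 -0.0238] yaw err of cap 2.0 size 93 30 n25
side blue [0.6458 0.0679] yaw err of cap -6.0 size 84 38 n213
side CENTRE [0.637 0.022] fence mm [-65.9  -4.6] yawerr -8.5 sep 0.0935
```

```bash
python3 -m creep '{"plan":[{"wx":0,"wy":0,"wz":0,"dx":-1.8,"dy":0,"dz":0,"fingers":0},{"wx":0,"wy":0,"wz":0,"dx":-3.6,"dy":0,"dz":0,"fingers":0},{"wx":0,"wy":0,"wz":0,"dx":-3.6,"dy":4,"dz":0,"fingers":0},{"wx":0,"wy":0,"wz":0,"dx":-3.6,"dy":8,"dz":0,"fingers":0},{"wx":0,"wy":0,"wz":0,"dx":-3.0,"dy":10,"dz":0,"fingers":0},{"wx":0,"wy":0,"wz":0,"dx":-1.6,"dy":10.2,"dz":0,"fingers":0}]}'
python3 -m creep '{"plan":[{"wx":0,"wy":0,"wz":0,"dx":0.6,"dy":0.4,"dz":0,"fingers":0},{"wx":0,"wy":0,"wz":0,"dx":1.2,"dy":0.8,"dz":0,"fingers":0},{"wx":0,"wy":0,"wz":0,"dx":1.9,"dy":1.1,"dz":0,"fingers":0},{"wx":0,"wy":0,"wz":0,"dx":2.5,"dy":1.4,"dz":0,"fingers":0}]}'
python3 -c "from h import *;see()"
```

```text
time_s: 8.48
tool_pos: [0.57, -0.0319, 0.018]
tool_rot: [1.0, -0.004, -0.001, 0.003]
wrist_force: [0.2, -0.4, 0.2]
width: -0.0001
gripper_force: 0.0
time_s: 8.82
tool_pos: [0.5943, -0.0376, 0.0177]
tool_rot: [1.0, 0.0, -0.002, 0.0]
wrist_force: [-6.1, -0.5, 2.4]
width: -0.0002
gripper_force: 3.2
t 8.82 tcp [ 0.5943 -0.0376  0.0177] F [-6.1 -0.5  2.4]
top blue [0.6433 0.0712] yaw err of cap 6.5 size 91 28 n416
side red [ 0.655  -0.0298] yaw err of cap 8.0 size 78 32 n135
side blue [0.6417 0.0699] yaw err of cap 5.5 size 91 39 n297
side CENTRE [0.6484 0.0201] fence mm [-54.4  -6.1] yawerr 10.0 sep 0.1006
```

```bash
python3 -m creep '{"plan":[{"wx":0,"wy":0,"wz":0,"dx":-1.6,"dy":0,"dz":0,"fingers":0},{"wx":0,"wy":0,"wz":0,"dx":-3.2,"dy":0,"dz":0,"fingers":0},{"wx":0,"wy":0,"wz":0,"dx":-3.2,"dy":-4,"dz":0,"fingers":0},{"wx":0,"wy":0,"wz":0,"dx":-3.2,"dy":-8,"dz":0,"fingers":0},{"wx":0,"wy":0,"wz":0,"dx":-2.6,"dy":-10.2,"dz":0,"fingers":0},{"wx":0,"wy":0,"wz":0,"dx":-1.5,"dy":-10.2,"dz":0,"fingers":0}]}'
python3 -m creep '{"plan":[{"wx":0,"wy":0,"wz":0,"dx":0.5,"dy":-0.2,"dz":0,"fingers":0},{"wx":0,"wy":0,"wz":0,"dx":1.0,"dy":-0.4,"dz":0,"fingers":0},{"wx":0,"wy":0,"wz":0,"dx":1.5,"dy":-0.6,"dz":0,"fingers":0},{"wx":0,"wy":0,"wz":0,"dx":1.8,"dy":-0.7,"dz":0,"fingers":0}]}'
python3 -c "from h import *;see()"
```

```text
time_s: 9.42
tool_pos: [0.5808, 0.0744, 0.019]
tool_rot: [1.0, 0.005, 0.001, -0.003]
wrist_force: [-0.3, 0.4, 0.5]
width: -0.0003
gripper_force: 0.0
time_s: 9.75
tool_pos: [0.5973, 0.0718, 0.0177]
tool_rot: [1.0, -0.0, -0.002, -0.0]
wrist_force: [-6.7, 2.4, 3.8]
width: -0.0001
gripper_force: 3.8
t 9.75 tcp [0.5973 0.0718 0.0177] F [-6.7  2.4  3.8]
top red [ 0.665  -0.0308] yaw err of cap 3.2 size 67 27 n235
side red [ 0.6871 -0.0289] yaw err of cap -48.5 size 26 15 n25
side blue [0.6565 0.07  ] yaw err of cap -2.3 size 81 38 n217
side CENTRE [0.6718 0.0205] fence mm [-31.   -4.7] yawerr 19.6 sep 0.1035
```

```bash
python3 -m creep '{"plan":[{"wx":0,"wy":0,"wz":0,"dx":-3,"dy":0,"dz":0,"fingers":0},{"wx":0,"wy":0,"wz":0,"dx":-6,"dy":3,"dz":-2,"fingers":0},{"wx":0,"wy":0,"wz":0,"dx":-9,"dy":6,"dz":-4,"fingers":0},{"wx":0,"wy":0,"wz":0,"dx":-12,"dy":9,"dz":-6,"fingers":0},{"wx":0,"wy":0,"wz":0,"dx":-15,"dy":12,"dz":-8,"fingers":0},{"wx":0,"wy":0,"wz":0,"dx":-17,"dy":15,"dz":-9,"fingers":0},{"wx":0,"wy":0,"wz":0,"dx":-17,"dy":17,"dz":-9,"fingers":0}]}'
python3 - <<'E'
from h import *
see('b')
p=cv2.imread('pics/btop.png');cv2.imwrite('pics/b2.png',cv2.resize(p[110:230,180:360],None,fx=4,fy=4,interpolation=cv2.INTER_CUBIC))
p,X,ok=cloud('top')
h,s,v=hsv(p);m=ok&(X[...,2]>.034)&(X[...,2]<.047)&(X[...,0]>.66)&(X[...,0]<.74)&(X[...,1]>-.2)&(X[...,1]<.25)
y=m&(h>20)&(h<33)&(s>120);print('mark',X[y].mean(0),X[y][:,1].min(),X[y][:,1].max(),y.sum())
E
```

```text
time_s: 10.43
tool_pos: [0.4264, -0.1004, 0.1096]
tool_rot: [1.0, -0.0, 0.0, 0.001]
wrist_force: [0.9, -0.8, -1.1]
width: 0.0001
gripper_force: 0.0
t 10.43 tcp [ 0.4264 -0.1004  0.1096] F [ 0.9 -0.8 -1.1]
top red [ 0.6527 -0.03  ] yaw err of cap 1.1 size 91 27 n401
top blue [0.6537 0.0701] yaw err of cap 1.8 size 91 28 n404
top CENTRE [0.6532 0.02  ] fence mm [-49.6  -5.9] yawerr 1.8 sep 0.1001
side red [ 0.6497 -0.0326] yaw err of cap -1.0 size 90 34 n165
side blue [0.6507 0.0694] yaw err of cap 2.3 size 90 37 n290
side CENTRE [0.6502 0.0184] fence mm [-52.5  -7.7] yawerr 1.9 sep 0.1019
mark [0.71137008 0.02313667 0.04171802] 0.01793505608669542 0.027674675708607217 28
```

View pics/b2.png

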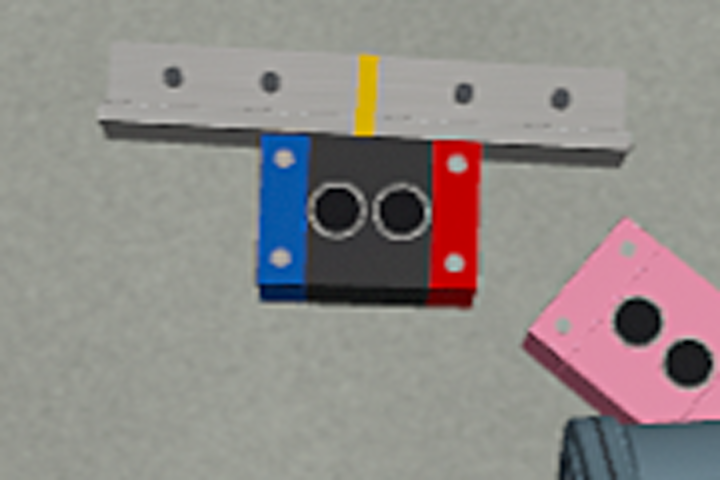

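```bash
python3 -m creep '{"plan":[{"wx":0,"wy":0,"wz":0,"dx":4,"dy":-0.5,"dz":0,"fingers":0},{"wx":0,"wy":0,"wz":0,"dx":8,"dy":-1,"dz":0,"fingers":0},{"wx":0,"wy":0,"wz":0,"dx":12,"dy":-1.5,"dz":0,"fingers":0},{"wx":0,"wy":0,"wz":0,"dx":16,"dy":-2,"dz":0,"fingers":0},{"wx":0,"wy":0,"wz":0,"dx":20,"dy":-2.4,"dz":0,"fingers":0},{"wx":0,"wy":0,"wz":0,"dx":21.7,"dy":-2.4,"dz":0,"fingers":0},{"wx":0,"wy":0,"wz":0,"dx":21.7,"dy":-2.4,"dz":3.5,"fingers":0},{"wx":0,"wy":0,"wz":0,"dx":21.7,"dy":-2.4,"dz":7,"fingers":0},{"wx":0,"wy":0,"wz":0,"dx":21.7,"dy":-2.4,"dz":9,"fingers":0},{"wx":0,"wy":0,"wz":0,"dx":21.7,"dy":-2.4,"dz":9,"fingers":0}]}'
python3 -m creep '{"plan":[{"wx":0,"wy":0,"wz":0,"dx":0,"dy":-0.5,"dz":0,"fingers":0},{"wx":0,"wy":0,"wz":0,"dx":0,"dy":-1.0,"dz":0,"fingers":0},{"wx":0,"wy":0,"wz":0,"dx":0,"dy":-1.4,"dz":0,"fingers":0},{"wx":0,"wy":0,"wz":0,"dx":0,"dy":-1.7,"dz":0,"fingers":0},{"wx":0,"wy":0,"wz":0,"dx":0,"dy":-1.9,"dz":0,"fingers":0},{"wx":0,"wy":0,"wz":0,"dx":0,"dy":-2.1,"dz":0,"fingers":0},{"wx":0,"wy":0,"wz":0,"dx":0,"dy":-2.1,"dz":0,"fingers":0}]}'
python3 -c "from h import *;see()"
```

```text
time_s: 11.42
tool_pos: [0.6427, -0.0731, 0.0127]
tool_rot: [1.0, 0.001, -0.004, -0.001]
wrist_force: [-0.5, 0.2, 0.0]
width: -0.0001
gripper_force: 0.0
time_s: 12.0
tool_pos: [0.6478, -0.0568, 0.0203]
tool_rot: [1.0, -0.001, 0.001, 0.002]
wrist_force: [0.5, -7.0, 1.3]
width: 0.0001
gripper_force: 3.5
t 12.00 tcp [ 0.6478 -0.0568  0.0203] F [ 0.5 -7.   1.3]
top red [ 0.652  -0.0261] yaw err of cap 3.0 size 91 26 n172
top blue [0.6537 0.074 ] yaw err of cap 1.2 size 89 28 n406
top CENTRE [0.6529 0.0239] fence mm [-50.1  -2.1] yawerr 1.4 sep 0.1002
side red [ 0.6491 -0.0316] yaw err of cap 2.4 size 87 38 n165
side blue [0.6516 0.0725] yaw err of cap 2.2 size 90 37 n298
side CENTRE [0.6504 0.0205] fence mm [-52.4  -5.6] yawerr 1.0 sep 0.1041
```

```bash
python3 -m creep '{"plan":[{"wx":0,"wy":0,"wz":0,"dx":0,"dy":-0.15,"dz":0,"fingers":0},{"wx":0,"wy":0,"wz":0,"dx":0,"dy":-0.25,"dz":0,"fingers":0},{"wx":0,"wy":0,"wz":0,"dx":0,"dy":-0.25,"dz":0,"fingers":0},{"wx":0,"wy":0,"wz":0,"dx":0,"dy":1.5,"dz":0,"fingers":0},{"wx":0,"wy":0,"wz":0,"dx":0,"dy":1.5,"dz":-4,"fingers":0},{"wx":0,"wy":0,"wz":0,"dx":0,"dy":1.5,"dz":-8,"fingers":0},{"wx":0,"wy":0,"wz":0,"dx":-4,"dy":0.5,"dz":-8,"fingers":0},{"wx":0,"wy":0,"wz":0,"dx":-7.8,"dy":-1.5,"dz":-8,"fingers":0},{"wx":0,"wy":0,"wz":0,"dx":-7.8,"dy":-2.3,"dz":-8,"fingers":0},{"wx":0,"wy":0,"wz":0,"dx":-7.8,"dy":-2.3,"dz":-8,"fingers":0}]}'
python3 -c "from h import *;see()"
```

```text
time_s: 12.93
tool_pos: [0.5662, -0.027, 0.0996]
tool_rot: [1.0, 0.002, -0.0, -0.001]
wrist_force: [1.7, -0.5, 0.2]
width: -0.0
gripper_force: 0.0
t 12.93 tcp [ 0.5662 -0.027   0.0996] F [ 1.7 -0.5  0.2]
top blue [0.654  0.0761] yaw err of cap 1.1 size 90 27 n403
side red [ 0.6495 -0.0267] yaw err of cap 1.1 size 90 34 n164
side blue [0.6518 0.0749] yaw err of cap 1.3 size 91 38 n291
side CENTRE [0.6506 0.0241] fence mm [-52.3  -2. ] yawerr 1.1 sep 0.1016
```

```bash
python3 -m creep '{"plan":[{"wx":0,"wy":0,"wz":0,"dx":0,"dy":0,"dz":4,"fingers":0},{"wx":0,"wy":0,"wz":0,"dx":0,"dy":0,"dz":8,"fingers":0},{"wx":0,"wy":0,"wz":0,"dx":1,"dy":0,"dz":8.1,"fingers":0},{"wx":0,"wy":0,"wz":0,"dx":2,"dy":0,"dz":8.1,"fingers":0},{"wx":0,"wy":0,"wz":0,"dx":2.8,"dy":0.1,"dz":8.1,"fingers":0},{"wx":0,"wy":0,"wz":0,"dx":3.2,"dy":0.1,"dz":8.1,"fingers":0},{"wx":0,"wy":0,"wz":0,"dx":3.4,"dy":0.1,"dz":8.1,"fingers":0}]}'
python3 -m creep '{"plan":[{"wx":0,"wy":0,"wz":0,"dx":0.2,"dy":0,"dz":0,"fingers":0},{"wx":0,"wy":0,"wz":0,"dx":0.3,"dy":0,"dz":0,"fingers":0},{"wx":0,"wy":0,"wz":0,"dx":0.3,"dy":0,"dz":0,"fingers":0}]}'
```

```text
time_s: 13.62
tool_pos: [0.6007, -0.0328, 0.017]
tool_rot: [1.0, -0.001, -0.003, 0.001]
wrist_force: [-12.7, -1.4, 7.9]
width: 0.0004
gripper_force: 6.0
time_s: 13.87
tool_pos: [0.6006, -0.0329, 0.017]
tool_rot: [1.0, -0.001, -0.005, 0.001]
wrist_force: [-14.9, -0.6, 10.3]
width: -0.0001
gripper_force: 7.7
```

```bash
python3 -m creep '{"plan":[{"wx":0,"wy":0,"wz":0,"dx":-1.7,"dy":0,"dz":0,"fingers":0},{"wx":0,"wy":0,"wz":0,"dx":-3.3,"dy":0,"dz":0,"fingers":0},{"wx":0,"wy":0,"wz":0,"dx":-3.3,"dy":-4,"dz":0,"fingers":0},{"wx":0,"wy":0,"wz":0,"dx":-3.3,"dy":-8,"dz":0,"fingers":0},{"wx":0,"wy":0,"wz":0,"dx":-3.3,"dy":-10.7,"dz":0,"fingers":0},{"wx":0,"wy":0,"wz":0,"dx":-2.0,"dy":-10.7,"dz":0,"fingers":0},{"wx":0,"wy":0,"wz":0,"dx":-1.0,"dy":-10.7,"dz":0,"fingers":0},{"wx":0,"wy":0,"wz":0,"dx":-0.4,"dy":-10.7,"dz":0,"fingers":0},{"wx":0,"wy":0,"wz":0,"dx":0.1,"dy":-10.7,"dz":0,"fingers":0},{"wx":0,"wy":0,"wz":0,"dx":0.4,"dy":-10.7,"dz":0,"fingers":0}]}'
python3 -m creep '{"plan":[{"wx":0,"wy":0,"wz":0,"dx":0.2,"dy":0,"dz":0,"fingers":0},{"wx":0,"wy":0,"wz":0,"dx":0.3,"dy":0,"dz":0,"fingers":0},{"wx":0,"wy":0,"wz":0,"dx":0.3,"dy":0,"dz":0,"fingers":0}]}'
```

```text
time_s: 14.7
tool_pos: [0.6053, 0.0766, 0.017]
tool_rot: [1.0, 0.0, -0.005, -0.0]
wrist_force: [-21.5, 3.1, 11.8]
width: 0.0001
gripper_force: 10.3
time_s: 14.95
tool_pos: [0.6051, 0.0764, 0.0167]
tool_rot: [1.0, 0.0, -0.007, 0.0]
wrist_force: [-22.0, 3.7, 15.3]
width: -0.0003
gripper_force: 10.8
```

```bash
python3 -m creep '{"plan":[{"wx":0,"wy":0,"wz":0,"dx":-3,"dy":0,"dz":0,"fingers":0},{"wx":0,"wy":0,"wz":0,"dx":-6,"dy":3,"dz":-2,"fingers":0},{"wx":0,"wy":0,"wz":0,"dx":-9,"dy":6,"dz":-4,"fingers":0},{"wx":0,"wy":0,"wz":0,"dx":-12,"dy":9,"dz":-6,"fingers":0},{"wx":0,"wy":0,"wz":0,"dx":-15,"dy":12,"dz":-8,"fingers":0},{"wx":0,"wy":0,"wz":0,"dx":-17,"dy":15,"dz":-9,"fingers":0},{"wx":0,"wy":0,"wz":0,"dx":-17,"dy":17,"dz":-9,"fingers":0},{"wx":0,"wy":0,"wz":0,"dx":-17,"dy":17,"dz":-9,"fingers":0}]}'
python3 - <<'E'
from h import *
see('d')
p=cv2.imread('pics/dtop.png');cv2.imwrite('pics/d2.png',cv2.resize(p[110:210,200:350],None,fx=5,fy=5,interpolation=cv2.INTER_CUBIC))
E
```

```text
time_s: 15.62
tool_pos: [0.4407, -0.1026, 0.109]
tool_rot: [1.0, -0.005, 0.001, 0.002]
wrist_force: [0.5, -0.7, -0.2]
width: 0.0
gripper_force: 0.0
t 15.62 tcp [ 0.4407 -0.1026  0.109 ] F [ 0.5 -0.7 -0.2]
top red [ 0.6574 -0.0254] yaw err of cap 0.0 size 91 27 n394
top blue [0.6603 0.0565] yaw err of cap 0.2 size 90 64 n408
top CENTRE [0.6588 0.0156] fence mm [-43.8 -10.2] yawerr 0.3 sep 0.0819
side red [ 0.6541 -0.0275] yaw err of cap -2.3 size 88 34 n159
side blue [0.6589 0.0737] yaw err of cap -0.3 size 90 38 n285
side CENTRE [0.6565 0.0231] fence mm [-46.4  -2.7] yawerr -0.4 sep 0.1014
```

View pics/d2.png

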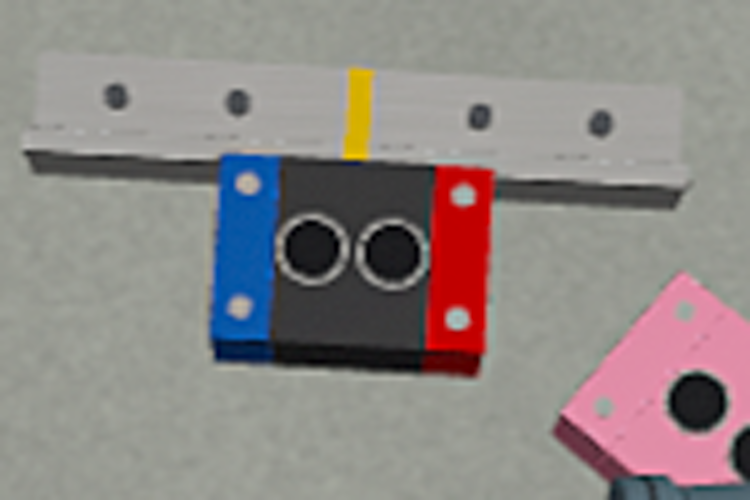

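The crop shows the mould flush along the fence, with its far edge spanning columns 220–495 (centre 357). The yellow mark is at columns 345–368 (centre 356), so it is centred to within about 1 mm. Yaw error is about 0° and the arm is clear.

```bash
python3 -c "from bench import finish_job;print(finish_job())"
```

```text
the job is handed in; nothing more can be done
None
```

I handed the job in at about 16 s on the robot clock: the mould is flush against the fence, a long plain side to it, centred on the yellow mark to about 1 mm, and pushed by red and blue ends in turn, red first, with shut fingers only.

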